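# Slide the sanitiser bottle home into its counter holder

## Robot

A 6-joint arm with a two-finger parallel gripper is mounted at the origin on a cart in front of the work surface, level with it; the furniture and walls round the work are solid. World frame = base frame: x ahead of the robot, y to its left, z up, the work surface at z = 0. Lengths are in m, angles in rad, forces in N, time in s.
With the tool pointing down it reaches from about 0.35 to 0.775 m from the base axis. Payload 5.5 kg.
Tool frame: the origin (TCP) lies midway between the tips of the shut fingers; the grasp point (between the pads) lies r.grip_point_offset behind it (r.grip_point_offset is the distance from the TCP to the grasp point, in m); z points along the fingers, y is the line along which they close (so a half turn about z gives the same grasp; the last joint's range is limited). The gripper opens to 85 mm and grips with 20 to 120 N. Pads are 22 mm wide; open, the fingers measure 114 mm over their backs; the gripper's body (76 mm by 85 mm) begins 54 mm behind the grasp point. The pads swing forward as they close: fully open they stand 13 mm farther back than shut.
Start: joints at [0.989, 0.313, 0.046, 1.304, 0, 1.431], TCP at [0.246, 0.52, 0.231] pointing down, gripper open.
Joint ranges: [-2.76, 2.76], [-0.86, 1.69], [-1.03, 1.26], [-2.2, 2.34], [-1.47, 1.5], [-3.14, 3.14]. Speed limits (rad/s): [2.57, 2.57, 3.14, 3.14, 3.14, 3.14].

## Interface

Orientations are given as a 3x3 rotation matrix whose columns are the frame's x, y, z axes.
In Python, from cell import r, viewer gives the robot as it stands. The module is installed in compiled form; this text tells all that it offers.
- The arm moves only by the tool drive_tool, never from a script. Its argument "commands" is a list of rows, each a list of 3 entries, a list of its own where there are three numbers: the shift along the tool's x, y, z in mm, then the turn, a rotation vector about the tool's x, y, z in degrees, then the opening, from 0 (shut) to 1 (fully open). In form: [[[tx, ty, tz], [rx, ry, rz], fingers], ...]. A call has 1 to 12 rows; each row is the pose to reach, as a shift and turn from the pose commanded when the call began, along the tool's axes at that moment; what a row does not reach only later rows make up. A row lasts 1/12 s, in which the tool goes at most 41.7 mm and 7.16 degrees, less where a joint would pass 70% of its speed; a pose out of reach is approached as far as the arm can. A call with a gripper value outside its range is refused whole. The fingers move at their own pace and stop on an object; the grip force is fixed at half the most. Time passes only in rows, so rows that repeat a pose let the fingers close. It gives the time, the measured TCP pose, the force, the opening and the grip force at its end, in the units of the state.
- r.sense(): the state, without advancing time (a new reading comes with each control period).
- viewer.camera(name): name is "scene" or "top" or "wrist"; returns the picture (480x640x3 uint8, red, green, blue); there is no depth.
- viewer.calibration(name): a dict with "K" (3x3 intrinsics, pixels), "world_to_cam" (4x4, takes a point from world to camera coordinates); the wrist camera has in their place "hand_eye" (4x4, takes a point from camera to tool coordinates, whose origin is the TCP and whose axes are the flange's). Camera axes: x right, y down, z forward; pixel columns grow to the right and rows downward; lengths in m; the calibration is good to about 2 mm. The wrist camera is an equidistant fisheye: a pixel r from the principal point sees the ray r / f radians off the axis. A picture is of the moment at which its call begins: read the wrist's pose just before it. calibration takes no time and is no camera call.
- r.close_job(): hands the job in; it is judged then, once.
Trained networks look in the newest picture that a camera, given by its name, has taken for a name from the list of things; names that differ only in an ending like _2 or _b are one class to them, and where a whole thing is asked for, a point or a joint stands for the part that bears it (a point fixed in the world has none). Each returns a list of dicts, best first, with "conf" (0 to 1); they miss things now and then, are a little off and sometimes report something else, mostly with a low value. They report only what shows in the picture. A call takes as long as a camera call. They do not tell look-alikes from the thing itself.
- viewer.look_for(camera, thing): "bbox" ([left, top, width, height] as shares, 0 to 1, of the picture: columns of its width, rows of its height, round what is visible of it).
- viewer.cut_out(camera, thing): "region" (480x640 bool, what is visible of it) and "bbox" ([left, top, width, height] as shares, 0 to 1, of the picture: columns of its width, rows of its height, round what is visible of it).
The state is a dict: "time_s": time; "qpos": joint angles; "qd": joint speeds; "joint_torque": joint torques, N m; "tcp_pos": TCP position; "tcp_rot": TCP orientation; "force": force on the tool from outside, world axes, zero at the start; "wrist_torque": the same for the moment, N m; "gripper_width": finger opening in m; "grip_force": force on a finger pad.
Only numpy, scipy, OpenCV 4.12 (cv2) and the standard library are available. Lean on these libraries where they do the work, as an engineer would, in place of code of your own. Each camera call takes 0.05 s, during which the arm holds its last target. There are 200 camera calls.

## Task

Push the tall white bottle with the blue cap across the counter into the low grey holder, in through the holder's open side, until it stands home against the holder's back wall. Push it gently and low down on its body so that it slides upright and never tips; do not grip or lift it. Leave the glue stick, the rubber stamp and the calculator where they are.

Things in the scene. Friction and masses are not known exactly. Their poses are not given: they have to be found in the camera images.
- bottle: Tall narrow closed bottle of hand sanitiser standing on the counter, round, white with a blue band and blue cap: 48 mm diameter, 150 mm tall, about 0.25 kg. Loose; slides on the counter, but tips over if pushed well above its foot (push below about 25 mm). Origin: centre of its underside, z up.
- holder: Fixed grey U-shaped holder, no floor; walls 30 mm high, 5 mm thick. Origin: point on the counter where the bottle's centre stands when home. Its level +x axis is the way to push the bottle in; open to -x. Inner faces: back wall x = +26 mm, side walls y = +-30 mm (x = -9 to +31); flared lips from x = -9 to -26 widen the mouth to about 76 mm. Bottle at home ends about level with the lips.
- glue_stick: Bystander: green and white glue stick standing upright beyond the holder, seen from the robot, 26 mm diameter, 91 mm tall. Origin: centre of its underside.
- rubber_stamp: Bystander: rubber stamp with a wooden handle standing on the robot's side of the holder, 25 x 44 mm foot, 73 mm tall. Origin: centre of its underside.
- calculator: Bystander: dark pocket calculator lying on the far part of the counter, 118 x 69 x 13 mm. Origin: centre of its underside.
Not all that is in view belongs to the job. Of the things shaped like the bottle, the white one is meant.

How it is judged:
At the end, for the whole second after the job is handed in: The bottle stands upright (within 3 degrees) and still on the counter inside the holder, its centre within 10 mm of the home point (bottle touching or nearly touching the back wall); glue stick, rubber stamp and calculator are within 15 mm of where they began (horizontal distance between bottle and holder below 0.01 m and height (world z) of bottle below 0.004 m and angle between bottle's own z axis and vertical below 0.05 rad and linear speed of bottle below 0.01 m/s and distance of each of glue_stick, rubber_stamp, calculator from where it was at the start of the episode below 0.015 m).
It fails at once if the bottle tips more than 15 degrees (angle between bottle's own z axis and vertical above 0.26 rad).
It fails at once if the bottle is lifted off the counter (height (world z) of bottle above 0.01 m).
It fails at once if the fingers squeeze or shove the bottle with more than 25 N (contact force between the fingers and bottle above 25 N).
It fails at once if the glue stick, rubber stamp or calculator is knocked over or pushed away (20 mm) (distance of any of glue_stick, rubber_stamp, calculator from where it was at the start of the episode above 0.02 m or angle between any of glue_stick, rubber_stamp's own z axis and vertical above 0.3 rad).
It also fails if it takes over 51 s, if anything falls off the work surface, if the arm or the gripper's body presses on something with over 40 N, if the wrist force passes 120 N, or if a joint passes its speed limit or range.

## Working session

There is one attempt and no reset: what is moved stays moved. The work goes in short steps, Python scripts to look and compute and a tool call to move; the robot and the scene stay as the last step left them, time stands still between calls to the robot, and variables do not carry over. Pictures are saved under pics/ and viewed, at most 10 in all, crops included, and the job is handed in when it is done.

Besides the shell and the picture viewer there is one more tool, called in YAML: its name, and indented under it one key for each argument. drive_tool: Moves the arm, as the interface text tells. Its arguments: {"type":"object","properties":{"commands":{"type":"array"}},"required":["commands"]}

```bash
mkdir -p pics; python3 - <<'E'
from cell import r, viewer
import cv2,numpy as np
s=r.sense();print(s['time_s'],s['tcp_pos'],np.round(s['tcp_rot'],3).tolist(),r.grip_point_offset)
for n in('scene','top'):
    im=viewer.camera(n);cv2.imwrite(f'pics/{n}.png',im[:,:,::-1])
    c=viewer.calibration(n);print(n,np.round(c['K'],1).tolist(),np.round(c['world_to_cam'],3).tolist())
    for t in('bottle','holder','glue_stick','rubber_stamp','calculator'):
        print(t,[(round(d['conf'],2),(np.array(d['bbox'])*[640,480,640,480]).round(1).tolist()) for d in viewer.look_for(n,t)[:3]])
E
```

```text
0.0 [0.24559266 0.51938777 0.23039734] [[-0.904, 0.428, -0.001], [0.428, 0.904, -0.001], [0.0, -0.002, -1.0]] 0.0187
scene [[504.6, 0.0, 322.1], [0.0, 504.6, 241.2], [0.0, 0.0, 1.0]] [[0.717, -0.697, -0.012, -0.552], [-0.525, -0.529, -0.667, 0.224], [0.459, 0.484, -0.745, 0.805], [0.0, 0.0, 0.0, 1.0]]
bottle [(0.93, [242.2, 169.0, 29.2, 71.6]), (0.8, [170.6, 175.6, 34.5, 68.2])]
holder [(0.7, [361.0, 274.4, 46.7, 53.8])]
glue_stick [(0.94, [400.8, 229.4, 25.3, 41.6])]
rubber_stamp [(0.84, [349.3, 328.4, 30.7, 37.1])]
calculator [(0.98, [317.1, 189.5, 62.9, 43.7]), (0.55, [241.1, 171.4, 26.1, 69.2])]
top [[543.2, 0.0, 315.0], [0.0, 543.2, 241.7], [0.0, 0.0, 1.0]] [[-0.077, -0.997, -0.004, -0.154], [-0.972, 0.076, -0.223, 0.582], [0.222, -0.013, -0.975, 0.966], [0.0, 0.0, 0.0, 1.0]]
bottle [(0.83, [231.7, 259.1, 27.8, 27.6]), (0.63, [184.5, 310.6, 37.5, 25.8])]
holder [(0.94, [368.4, 212.7, 43.7, 50.8])]
glue_stick [(0.63, [368.6, 178.3, 17.9, 25.2])]
rubber_stamp [(0.8, [407.2, 278.6, 22.9, 23.2])]
calculator []
```

View pics/scene.png

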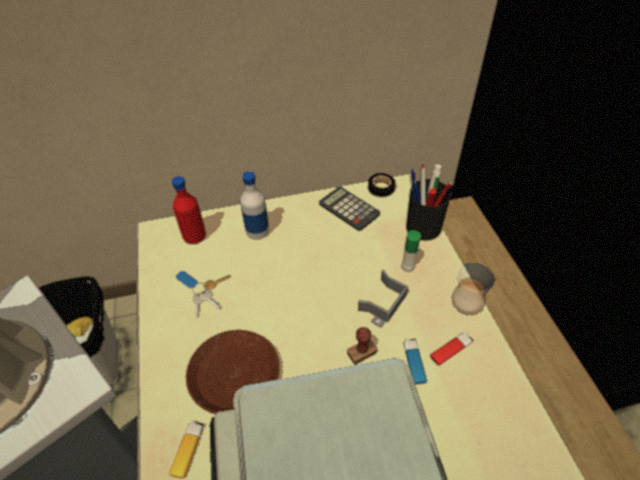

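View pics/top.png

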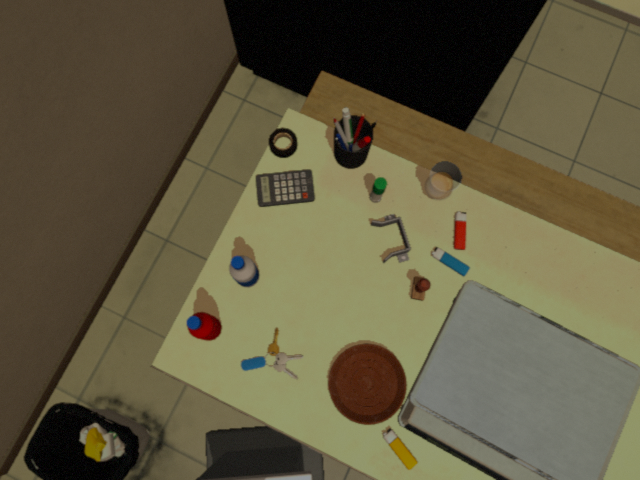

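The white bottle stands at top (245,272) / scene (256,210), with a red look-alike to its left. The holder at top (392,240) opens to the left. Next I'll fit simple models to the masks in both views.

```bash
cat > fit.py <<'E'
from cell import r, viewer
import cv2,numpy as np
from scipy.optimize import minimize
CAL={n:viewer.calibration(n) for n in('scene','top')}
def proj(n,P):
    c=CAL[n];P=np.atleast_2d(P);q=P@c['world_to_cam'][:3,:3].T+c['world_to_cam'][:3,3]
    q=q@c['K'].T;return q[:,:2]/q[:,2:]
def hull(n,P,S=8):
    return cv2.convexHull((proj(n,P)*S).astype(np.float32)).round().astype(np.int32)
def render(n,parts):
    m=np.zeros((480,640),np.uint8)
    for P in parts: cv2.fillConvexPoly(m,hull(n,P),1,shift=3)
    return m>0
def bottle(p):
    a=np.linspace(0,6.28,33)[:-1];o=[]
    for R,z in((.024,0),(.024,.1),(.013,.123),(.013,.15)): o.append(np.c_[p[0]+R*np.cos(a),p[1]+R*np.sin(a),0*a+z])
    return [np.vstack(o[:3]),np.vstack(o[2:])]
def holder(p):
    c,s=np.cos(p[2]),np.sin(p[2]);R=np.array([[c,-s],[s,c]]);o=[]
    for q in([(26,-35),(31,-35),(31,35),(26,35)],[(-9,30),(31,30),(31,35),(-9,35)],[(-9,30),(-9,35),(-26,43),(-26,38)]):
        for f in ((1,-1) if q[0][0]!=26 else (1,)):
            q2=np.array(q)*[1,f]/1000@R.T+p[:2];o.append(np.vstack([np.c_[q2,np.zeros(4)],np.c_[q2,np.full(4,.03)]]))
    return o
def fit(model,masks,p0):
    def cost(p):
        return sum(1-(lambda a,b:(a&b).sum()/max(1,(a|b).sum()))(render(n,model(p)),m) for n,m in masks.items())
    best=None
    for p in p0:
        sx=np.array([p]+[np.array(p)+d for d in np.diag([.015,.015,.3][:len(p)])])
        s=minimize(cost,p,method='Nelder-Mead',options=dict(initial_simplex=sx,xatol=1e-4,fatol=1e-4))
        if best is None or s.fun<best.fun:best=s
    return best.x,best.fun
def ground(n,uv,z=0):
    c=CAL[n];W=c['world_to_cam'];d=W[:3,:3].T@np.linalg.solve(c['K'],[*uv,1]);o=-W[:3,:3].T@W[:3,3];return (o+d*(z-o[2])/d[2])[:2]
E
python3 - <<'E'
from fit import *
im={n:viewer.camera(n) for n in CAL}
def white(n,d): return im[n][d['region']].astype(float).mean(0)
M={'bottle':{},'holder':{}}
for n in CAL:
    ds=viewer.cut_out(n,'bottle')
    d=min(ds[:2],key=lambda d:white(n,d)[0]-white(n,d)[2]);print(n,d['bbox'],white(n,d));M['bottle'][n]=d['region']
    M['holder'][n]=viewer.cut_out(n,'holder')[0]['region']
np.savez('m.npz',b=M['bottle']['top'],h=M['holder']['top'])
b0=ground('top',(248,278));h0=ground('top',(392,242),.015);print(b0,h0)
b,e=fit(bottle,M['bottle'],[b0]);print('bottle',b,e)
h,e2=fit(holder,M['holder'],[[*h0,y] for y in(-2.2,-1.8,-1.4,-1.0)]);print('holder',h,e2)
for n in CAL: # per-view as consistency
    print(n,fit(bottle,{n:M['bottle'][n]},[b]),fit(holder,{n:M['holder'][n]},[h]))
    o=im[n][:,:,::-1].copy()
    for P in bottle(b)+holder(h): cv2.polylines(o,[hull(n,P,1)],True,(0,0,255),1)
    x,y=(160,140) if n=='top' else (160,150)
    cv2.imwrite(f'pics/f_{n}.png',cv2.resize(o[y:y+200,x:x+266],(798,600),interpolation=cv2.INTER_CUBIC))
for n,t,uv in(('top','calc',(285,188)),('top','stamp',(418,292)),('top','keys',(282,358)),('top','redbottle',(207,330)),('top','plate',(367,383)),('top','cup',(440,185))):print(t,ground(n,uv))
print(np.round(viewer.calibration('wrist')['hand_eye'],3).tolist())
E
```

```text
scene [0.3766, 0.3581, 0.0467, 0.1427] [ 99.08927286 100.28581713  99.00359971]
top [0.3617, 0.5392, 0.0452, 0.0637] [79.71687587 82.69177127 85.9916318 ]
[ 0.51986623 -0.06076424] [ 0.56730406 -0.35225809]
bottle [ 0.52665258 -0.05992837] 0.3086892603762872
holder [ 0.5762249  -0.35002496 -1.40466754] 0.5913773959495278
scene (array([ 0.52498651, -0.06602701]), np.float64(0.12531486146095716)) (array([ 0.57605999, -0.35107764, -1.40264136]), np.float64(0.22323049001814887))
top (array([ 0.5252509 , -0.05922217]), np.float64(0.12985436893203883)) (array([ 0.57536085, -0.34691148, -1.38254574]), np.float64(0.3069016152716594))
calc [ 0.70184818 -0.14654434]
stamp [ 0.46562044 -0.39483212]
keys [ 0.35904162 -0.11835073]
redbottle [0.42370504 0.02416198]
plate [ 0.29992321 -0.27707664]
cup [ 0.68304768 -0.46674768]
[[-0.0, -0.964, -0.267, 0.068], [1.0, 0.0, -0.001, 0.001], [0.001, -0.267, 0.964, -0.142], [0.0, 0.0, 0.0, 1.0]]
```

View pics/f_top.png

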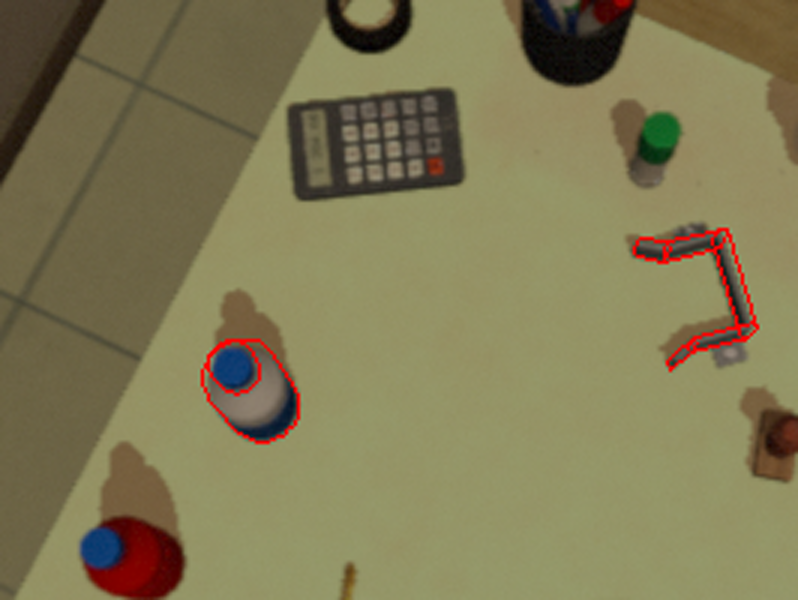

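View pics/f_scene.png

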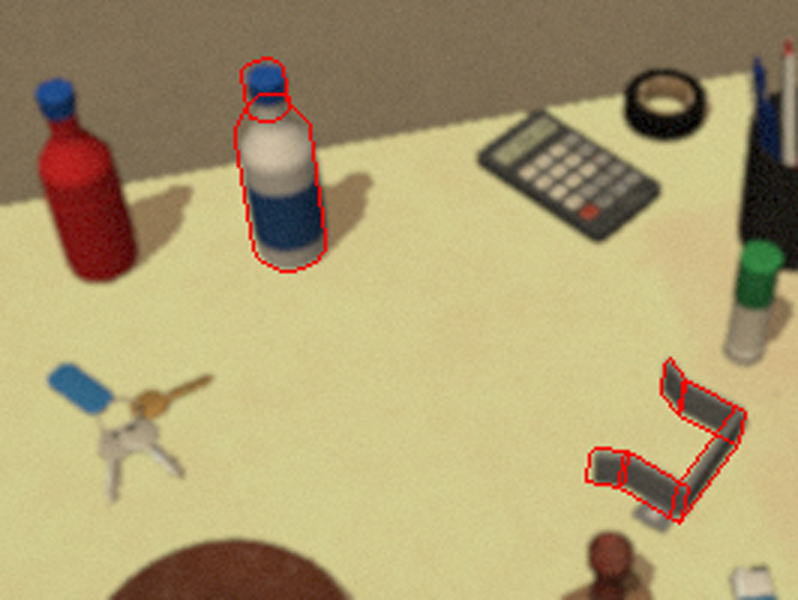

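The fits hold in both views. The bottle is at (0.526, −0.061) and the holder home is at (0.576, −0.350) with yaw −1.40. The line from bottle to home lies on the holder's axis, so a straight push will do. I'll tilt the tool 35° so the gripper body stays behind the tall bottle, with the finger tips slightly apart to cradle it.

```bash
cat > go.py <<'E'
from cell import r
import numpy as np
from scipy.spatial.transform import Rotation as Ro
d=np.array([np.cos(-1.40),np.sin(-1.40),0]);home=np.array([.576,-.350,0]);up=np.array([0,0,1.])
def Rt(deg):
    t=np.radians(deg);z=np.sin(t)*d-np.cos(t)*up;x=-np.cos(t)*d-np.sin(t)*up
    return np.c_[x,np.cross(z,x),z]
def plan(s,lat,z,deg=35):
    "TCP at home+s*d, lateral lat, height z"
    q=r.sense();R=q['tcp_rot'];p=home+s*d+lat*np.cross(up,d)+z*up
    e=q['tcp_pos']-home
    print('t',q['time_s'],'now s,lat,z',np.round([e@d,e@np.cross(up,d),e[2]],4),'w',q['gripper_width'],'F',np.round(q['force'],1))
    print('shift mm',np.round(R.T@(p-q['tcp_pos'])*1000,1),'rot',np.round(Ro.from_matrix(R.T@Rt(deg)).as_rotvec(degrees=True),1),'R00',np.round(R[:,2],3))
E
python3 -c "
from go import *
plan(-.355,0,.21)"
```

```text
t 0.9 now s,lat,z [-0.9133 -0.1775  0.2313] w 0.08561046883543666 F [-0.3 -0.1  0.9]
shift mm [-466.2 -354.7   21.3] rot [ 16.8 -32.2  53.1] R00 [ 0.  0. -1.]
```

drive_tool:
  commands:
    - [[-466, -355, 21], [17, -32, 53], 0.25]
    - [[-466, -355, 21], [17, -32, 53], 0.25]
    - [[-466, -355, 21], [17, -32, 53], 0.25]
    - [[-466, -355, 21], [17, -32, 53], 0.25]
    - [[-466, -355, 21], [17, -32, 53], 0.25]
    - [[-466, -355, 21], [17, -32, 53], 0.25]
    - [[-466, -355, 21], [17, -32, 53], 0.25]
    - [[-466, -355, 21], [17, -32, 53], 0.25]
    - [[-466, -355, 21], [17, -32, 53], 0.25]
    - [[-466, -355, 21], [17, -32, 53], 0.25]
    - [[-466, -355, 21], [17, -32, 53], 0.25]
    - [[-466, -355, 21], [17, -32, 53], 0.25]

```text
time_s: 1.9
tcp_pos: [0.4765, 0.0746, 0.2129]
tcp_rot: [[-0.144, 0.985, 0.092], [0.807, 0.171, -0.565], [-0.572, -0.007, -0.82]]
force: [0.5, 0.9, 0.4]
gripper_width: 0.0216
grip_force: 0.0
```

```bash
python3 -c "
from go import *
plan(-.355,0,.21)"
```

```text
t 1.9 now s,lat,z [-0.4353 -0.0258  0.2129] w 0.02159272298832631 F [0.5 0.9 0.4]
shift mm [-64.3  25.8  48.2] rot [-0.3 -0.1  0.3] R00 [ 0.092 -0.565 -0.82 ]
```

drive_tool:
  commands:
    - [[-32, 13, 24], [0, 0, 0], 0.25]
    - [[-64, 26, 48], [0, 0, 0], 0.25]
    - [[-64, 26, 48], [0, 0, 0], 0.25]
    - [[-64, 26, 48], [0, 0, 0], 0.25]
    - [[-50, 26, 69], [0, 0, 0], 0.25]
    - [[-36, 26, 89], [0, 0, 0], 0.25]
    - [[-21, 26, 110], [0, 0, 0], 0.25]
    - [[-7, 26, 130], [0, 0, 0], 0.25]
    - [[7, 26, 151], [0, 0, 0], 0.25]
    - [[16, 26, 163], [0, 0, 0], 0.25]
    - [[22, 26, 171], [0, 0, 0], 0.25]
    - [[22, 26, 171], [0, 0, 0], 0.25]

```text
time_s: 2.9
tcp_pos: [0.5123, 0.0028, 0.0583]
tcp_rot: [[-0.147, 0.985, 0.09], [0.807, 0.172, -0.565], [-0.572, -0.01, -0.82]]
force: [0.1, -0.1, 0.0]
gripper_width: 0.0212
grip_force: 0.0
```

```bash
python3 - <<'E'
from go import *
from fit import *
plan(-.355,0,.012)
im=viewer.camera('top');o=im[60:360,140:540,::-1];cv2.imwrite('pics/t2.png',cv2.resize(o,(800,600)))
E
```

```text
t 2.9 now s,lat,z [-0.3585 -0.0028  0.0583] w 0.02119261358055074 F [ 0.1 -0.1  0. ]
shift mm [23.6  3.3 40. ] rot [-0.4 -0.1  0.5] R00 [ 0.09  -0.565 -0.82 ]
```

View pics/t2.png

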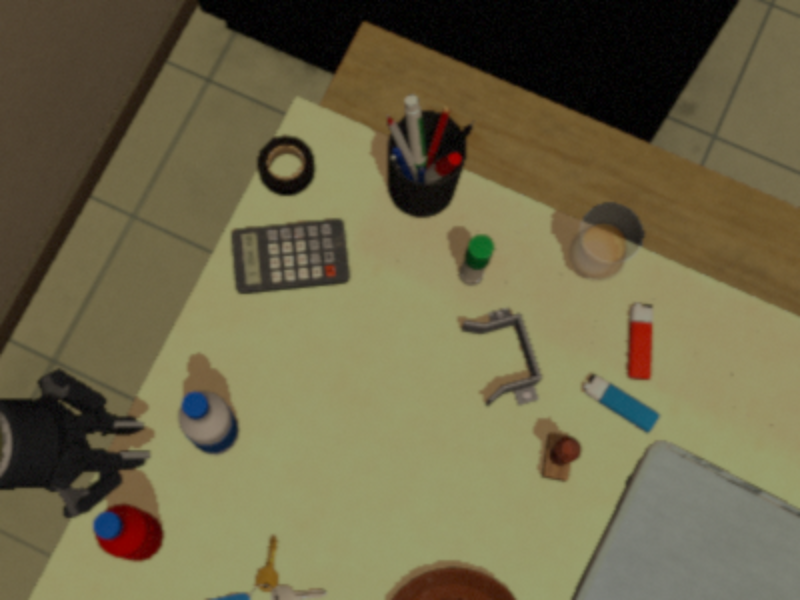

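The fingers are lined up behind the white bottle, with tips at (140,440) in the crop and the bottle at (208,425). The red bottle is clear below them. Next I'll lower and then push slowly.

drive_tool:
  commands:
    - [[8, 1, 13], [0, 0, 0], 0.25]
    - [[16, 3, 27], [0, 0, 0], 0.25]
    - [[21, 3, 36], [0, 0, 0], 0.25]
    - [[24, 3, 40], [0, 0, 0], 0.25]
    - [[24, 3, 40], [0, 0, 0], 0.25]
    - [[24, 3, 40], [0, 0, 0], 0.25]

```text
time_s: 3.45
tcp_pos: [0.5179, -0.0005, 0.0148]
tcp_rot: [[-0.143, 0.985, 0.094], [0.807, 0.171, -0.565], [-0.572, -0.005, -0.82]]
force: [0.2, 0.6, 0.4]
gripper_width: 0.0211
grip_force: 0.0
```

```bash
python3 - <<'E'
from go import *
from fit import *
plan(-.255,0,.012)
E
```

```text
t 3.45 now s,lat,z [-0.3542  0.0022  0.0148] w 0.021136029295130563 F [0.2 0.6 0.4]
shift mm [-79.8  -2.2  59.1] rot [-0.2 -0.1  0.2] R00 [ 0.094 -0.565 -0.82 ]
```

drive_tool:
  commands:
    - [[-2, 0, 4], [0, 0, 0], 0.25]
    - [[-5.5, -1, 6.2], [0, 0, 0], 0.25]
    - [[-9, -2, 8.5], [0, 0, 0], 0.25]
    - [[-12, -2, 10.8], [0, 0, 0], 0.25]
    - [[-14.5, -2, 12.5], [0, 0, 0], 0.25]
    - [[-17, -2, 14.2], [0, 0, 0], 0.25]
    - [[-19.5, -2, 16], [0, 0, 0], 0.25]
    - [[-22, -2, 17.7], [0, 0, 0], 0.25]
    - [[-24.5, -2, 19.5], [0, 0, 0], 0.25]
    - [[-27.8, -2, 21.8], [0, 0, 0], 0.25]
    - [[-31, -2, 24], [0, 0, 0], 0.25]
    - [[-34.3, -2, 26.3], [0, 0, 0], 0.25]

```text
time_s: 4.45
tcp_pos: [0.5227, -0.0439, 0.0118]
tcp_rot: [[-0.144, 0.985, 0.093], [0.808, 0.171, -0.564], [-0.572, -0.006, -0.82]]
force: [0.2, 1.1, 0.1]
gripper_width: 0.0212
grip_force: 0.8
```

```bash
cat > chk.py <<'E'
from go import *
from fit import *
def check(goal,pic=None):
    plan(goal,0,.012)
    M={};C={}
    for n in CAL:
        im=viewer.camera(n)
        ds=viewer.cut_out(n,'bottle')[:3]
        C[n]=[(round(x['conf'],2),np.round(np.array(x['bbox'])*[640,480,640,480]).tolist()) for x in ds]
        M[n]=min(ds[:2],key=lambda x:(lambda m:m[0]-m[2])(im[n==0 and n or x['region']].astype(float).mean(0)) if False else np.subtract(*im[x['region']].astype(float).mean(0)[[0,2]]))['region']
        if pic: cv2.imwrite(f'pics/{pic}_{n}.png',im[:,:,::-1])
    q=r.sense()['tcp_pos'][:2]+.03*d[:2]
    for n in CAL:
        b,e=fit(bottle,{n:M[n]},[q]);v=np.r_[b,0]-home;print(n,'bottle s,lat',np.round([v@d,v@np.cross(up,d)],4),round(e,2))
E
python3 -c "
from chk import *
check(-.2,'p1')"
```

```text
t 4.45 now s,lat,z [-0.3107 -0.0005  0.0118] w 0.021152772433710255 F [0.2 1.1 0.1]
shift mm [-90.9   0.4  63.1] rot [-0.3 -0.1  0.2] R00 [ 0.093 -0.564 -0.82 ]
scene bottle s,lat [-0.2841  0.0035] 0.15
top bottle s,lat [-0.2835 -0.0026] 0.08
```

drive_tool:
  commands:
    - [[-3.3, 0, 2.3], [0, 0, 0], 0.25]
    - [[-7, 0, 5], [0, 0, 0], 0.25]
    - [[-11.1, 0, 7.9], [0, 0, 0], 0.25]
    - [[-15.2, 0, 10.7], [0, 0, 0], 0.25]
    - [[-19.3, 0, 13.6], [0, 0, 0], 0.25]
    - [[-23.4, 0, 16.5], [0, 0, 0], 0.25]
    - [[-27.5, 0, 19.3], [0, 0, 0], 0.25]
    - [[-31.6, 0, 22.2], [0, 0, 0], 0.25]
    - [[-35.7, 0, 25.1], [0, 0, 0], 0.25]
    - [[-39.8, 0, 27.9], [0, 0, 0], 0.25]
    - [[-43.9, 0, 30.8], [0, 0, 0], 0.25]
    - [[-48, 0, 33.6], [0, 0, 0], 0.25]

```text
time_s: 5.65
tcp_pos: [0.5327, -0.102, 0.0118]
tcp_rot: [[-0.143, 0.985, 0.093], [0.808, 0.171, -0.565], [-0.572, -0.006, -0.82]]
force: [-0.5, 2.1, -0.5]
gripper_width: 0.0212
grip_force: 0.9
```

```bash
python3 -c "
from chk import *
check(-.15)"
```

```text
t 5.65 now s,lat,z [-0.2517 -0.0005  0.0118] w 0.021208121989747527 F [-0.5  2.1 -0.5]
shift mm [-83.5   0.4  58. ] rot [-0.3 -0.1  0.2] R00 [ 0.093 -0.565 -0.82 ]
scene bottle s,lat [-0.2255  0.003 ] 0.15
top bottle s,lat [-0.2247 -0.003 ] 0.07
```

drive_tool:
  commands:
    - [[-3.3, 0, 2.3], [0, 0, 0], 0.25]
    - [[-7, 0, 5], [0, 0, 0], 0.25]
    - [[-11.1, 0, 7.9], [0, 0, 0], 0.25]
    - [[-15.2, 0, 10.7], [0, 0, 0], 0.25]
    - [[-19.3, 0, 13.6], [0, 0, 0], 0.25]
    - [[-23.4, 0, 16.5], [0, 0, 0], 0.25]
    - [[-27.5, 0, 19.3], [0, 0, 0], 0.25]
    - [[-31.6, 0, 22.2], [0, 0, 0], 0.25]
    - [[-35.7, 0, 25.1], [0, 0, 0], 0.25]
    - [[-39.8, 0, 27.9], [0, 0, 0], 0.25]
    - [[-43.9, 0, 30.8], [0, 0, 0], 0.25]
    - [[-48, 0, 33.6], [0, 0, 0], 0.25]

```text
time_s: 6.85
tcp_pos: [0.5427, -0.1597, 0.0117]
tcp_rot: [[-0.143, 0.985, 0.093], [0.808, 0.171, -0.565], [-0.572, -0.006, -0.82]]
force: [-0.4, 1.4, 0.5]
gripper_width: 0.0214
grip_force: 0.8
```

drive_tool:
  commands:
    - [[-3.3, 0, 2.3], [0, 0, 0], 0.25]
    - [[-7, 0, 5], [0, 0, 0], 0.25]
    - [[-11.1, 0, 7.9], [0, 0, 0], 0.25]
    - [[-15.2, 0, 10.7], [0, 0, 0], 0.25]
    - [[-19.3, 0, 13.6], [0, 0, 0], 0.25]
    - [[-23.4, 0, 16.5], [0, 0, 0], 0.25]
    - [[-27.5, 0, 19.3], [0, 0, 0], 0.25]
    - [[-31.6, 0, 22.2], [0, 0, 0], 0.25]
    - [[-35.7, 0, 25.1], [0, 0, 0], 0.25]
    - [[-39.8, 0, 27.9], [0, 0, 0], 0.25]
    - [[-43.9, 0, 30.8], [0, 0, 0], 0.25]
    - [[-48, 0, 33.6], [0, 0, 0], 0.25]

```text
time_s: 7.85
tcp_pos: [0.5527, -0.2175, 0.0116]
tcp_rot: [[-0.143, 0.985, 0.093], [0.808, 0.171, -0.565], [-0.572, -0.006, -0.82]]
force: [-0.8, 3.1, 0.1]
gripper_width: 0.0215
grip_force: 0.9
```

```bash
python3 -c "
from chk import *
check(-.07,'p2')
a=[cv2.resize(cv2.imread(f'pics/p2_{n}.png')[y:y+200,x:x+133],(399,600)) for n,x,y in(('top',290,130),('scene',290,170))]
cv2.imwrite('pics/p2.png',np.hstack(a))
"
```

```text
t 7.85 now s,lat,z [-0.1346 -0.0004  0.0116] w 0.021517455737185002 F [-0.8  3.1  0.1]
shift mm [-53.2   0.4  36.6] rot [-0.3 -0.1  0.2] R00 [ 0.093 -0.565 -0.82 ]
scene bottle s,lat [-0.1062  0.0023] 0.1
top bottle s,lat [-0.1094 -0.0024] 0.09
```

View pics/p2.png

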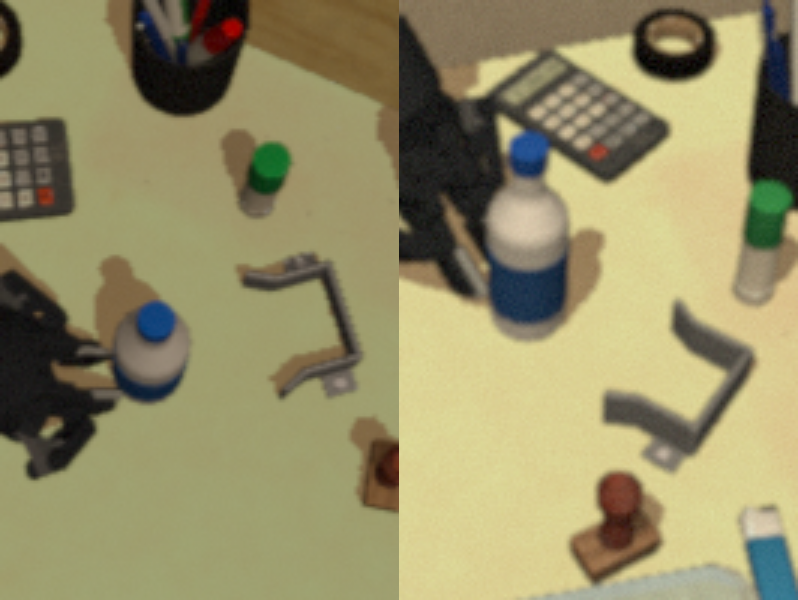

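The bottle is upright and lined up with the mouth. In the left half it is at (150,350), with the mouth centre at (262,332).

drive_tool:
  commands:
    - [[-3.3, 0, 2.3], [0, 0, 0], 0.25]
    - [[-7, 0, 5], [0, 0, 0], 0.25]
    - [[-11.1, 0, 7.9], [0, 0, 0], 0.25]
    - [[-15.2, 0, 10.7], [0, 0, 0], 0.25]
    - [[-19.3, 0, 13.6], [0, 0, 0], 0.25]
    - [[-23.4, 0, 16.5], [0, 0, 0], 0.25]
    - [[-27.5, 0, 19.3], [0, 0, 0], 0.25]
    - [[-31.6, 0, 22.2], [0, 0, 0], 0.25]
    - [[-35.7, 0, 25.1], [0, 0, 0], 0.25]
    - [[-39.8, 0, 27.9], [0, 0, 0], 0.25]
    - [[-43.9, 0, 30.8], [0, 0, 0], 0.25]
    - [[-48, 0, 33.6], [0, 0, 0], 0.25]

```text
time_s: 9.05
tcp_pos: [0.5627, -0.2752, 0.0115]
tcp_rot: [[-0.143, 0.985, 0.093], [0.808, 0.171, -0.565], [-0.572, -0.006, -0.82]]
force: [-0.8, 0.8, -0.6]
gripper_width: 0.0214
grip_force: 0.8
```

```bash
python3 -c "
from chk import *
check(-.027)"
```

```text
t 9.05 now s,lat,z [-0.0759 -0.0004  0.0115] w 0.02135114976863304 F [-0.8  0.8 -0.6]
shift mm [-40.4   0.4  27.6] rot [-0.3 -0.1  0.2] R00 [ 0.093 -0.565 -0.82 ]
scene bottle s,lat [-0.0475  0.003 ] 0.12
top bottle s,lat [-0.0509 -0.0024] 0.08
```

drive_tool:
  commands:
    - [[-2.5, 0, 1.7], [0, 0, 0], 0.25]
    - [[-4.9, 0, 3.4], [0, 0, 0], 0.25]
    - [[-7.4, 0, 5.2], [0, 0, 0], 0.25]
    - [[-9.8, 0, 6.9], [0, 0, 0], 0.25]
    - [[-12.3, 0, 8.6], [0, 0, 0], 0.25]
    - [[-14.8, 0, 10.3], [0, 0, 0], 0.25]
    - [[-17.2, 0, 12], [0, 0, 0], 0.25]
    - [[-19.7, 0, 13.8], [0, 0, 0], 0.25]
    - [[-22.1, 0, 15.5], [0, 0, 0], 0.25]
    - [[-24.6, 0, 17.2], [0, 0, 0], 0.25]
    - [[-27.1, 0, 18.9], [0, 0, 0], 0.25]
    - [[-29.5, 0, 20.6], [0, 0, 0], 0.25]

```text
time_s: 10.25
tcp_pos: [0.5688, -0.3105, 0.0115]
tcp_rot: [[-0.143, 0.985, 0.093], [0.808, 0.171, -0.565], [-0.572, -0.006, -0.82]]
force: [0.2, 1.1, 0.3]
gripper_width: 0.0213
grip_force: 0.8
```

```bash
python3 -c "
from chk import *
check(-.027,'p3')
a=[cv2.resize(cv2.imread(f'pics/p3_{n}.png')[y:y+150,x:x+100],(400,600)) for n,x,y in(('top',330,170),('scene',330,200))]
cv2.imwrite('pics/p3.png',np.hstack(a))
"
```

```text
t 10.25 now s,lat,z [-0.0402 -0.0004  0.0115] w 0.021345076017994385 F [0.2 1.1 0.3]
shift mm [-11.1   0.4   7.1] rot [-0.3 -0.1  0.2] R00 [ 0.093 -0.565 -0.82 ]
scene bottle s,lat [-0.0099 -0.002 ] 0.13
top bottle s,lat [-0.0153 -0.0028] 0.1
```

View pics/p3.png

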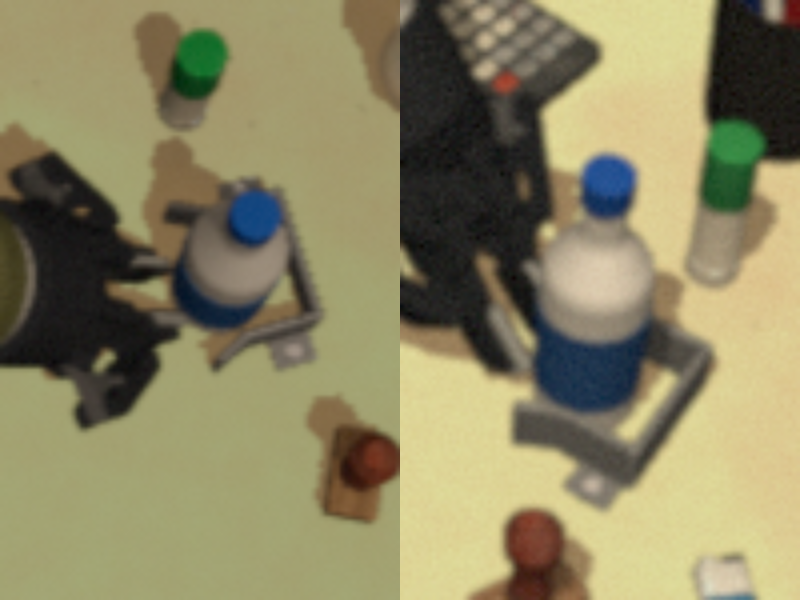

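The bottle is inside the holder (left half, about (225,280)) with a gap of roughly 12 mm to the back wall. I'll finish slowly.

drive_tool:
  commands:
    - [[-1.2, 0, 0.9], [0, 0, 0], 0.25]
    - [[-2.5, 0, 1.7], [0, 0, 0], 0.25]
    - [[-3.7, 0, 2.6], [0, 0, 0], 0.25]
    - [[-4.9, 0, 3.4], [0, 0, 0], 0.25]
    - [[-6.1, 0, 4.3], [0, 0, 0], 0.25]
    - [[-7.4, 0, 5.2], [0, 0, 0], 0.25]
    - [[-8.6, 0, 6], [0, 0, 0], 0.25]
    - [[-9.4, 0, 6.6], [0, 0, 0], 0.25]
    - [[-9.4, 0, 6.6], [0, 0, 0], 0.25]

```text
time_s: 11.2
tcp_pos: [0.5708, -0.3218, 0.0115]
tcp_rot: [[-0.143, 0.985, 0.093], [0.808, 0.17, -0.565], [-0.572, -0.006, -0.82]]
force: [-0.1, 1.4, 0.0]
gripper_width: 0.0215
grip_force: 0.6
```

```bash
python3 -c "
from chk import *
check(-.027)"
```

```text
t 11.2 now s,lat,z [-0.0287 -0.0003  0.0115] w 0.02147418018438846 F [-0.1  1.4  0. ]
shift mm [-1.7  0.3  0.6] rot [-0.3 -0.1  0.2] R00 [ 0.093 -0.565 -0.82 ]
scene bottle s,lat [ 0.0021 -0.0035] 0.16
top bottle s,lat [-0.0054 -0.0041] 0.15
```

drive_tool:
  commands:
    - [[-0.5, 0, 0.35], [0, 0, 0], 0.25]
    - [[-1, 0, 0.7], [0, 0, 0], 0.25]
    - [[-1.5, 0, 1.05], [0, 0, 0], 0.25]
    - [[-2, 0, 1.4], [0, 0, 0], 0.25]
    - [[-2, 0, 1.4], [0, 0, 0], 0.25]

```text
time_s: 11.82
tcp_pos: [0.5712, -0.324, 0.0115]
tcp_rot: [[-0.143, 0.985, 0.093], [0.808, 0.171, -0.565], [-0.572, -0.006, -0.82]]
force: [0.2, 1.4, 0.1]
gripper_width: 0.0216
grip_force: 0.8
```

drive_tool:
  commands:
    - [[-0.5, 0, 0.35], [0, 0, 0], 0.25]
    - [[-1, 0, 0.7], [0, 0, 0], 0.25]
    - [[-1.5, 0, 1.05], [0, 0, 0], 0.25]
    - [[-1.5, 0, 1.05], [0, 0, 0], 0.25]

```text
time_s: 12.15
tcp_pos: [0.5713, -0.3246, 0.0112]
tcp_rot: [[-0.145, 0.985, 0.093], [0.808, 0.172, -0.563], [-0.571, -0.006, -0.821]]
force: [-1.6, 7.8, 3.7]
gripper_width: 0.0214
grip_force: 3.7
```

```bash
python3 -c "
from chk import *
check(-.027,'p4')
a=[cv2.resize(cv2.imread(f'pics/p4_{n}.png')[y:y+150,x:x+100],(400,600)) for n,x,y in(('top',330,170),('scene',330,200))]
cv2.imwrite('pics/p4.png',np.hstack(a))
"
```

```text
t 12.15 now s,lat,z [-0.0258 -0.0003  0.0112] w 0.021369088489103454 F [-1.6  7.8  3.7]
shift mm [ 0.5  0.3 -1.4] rot [-0.2 -0.2  0.3] R00 [ 0.093 -0.563 -0.821]
scene bottle s,lat [0.0028 0.0021] 0.2
top bottle s,lat [-0.0027 -0.0044] 0.11
```

View pics/p4.png

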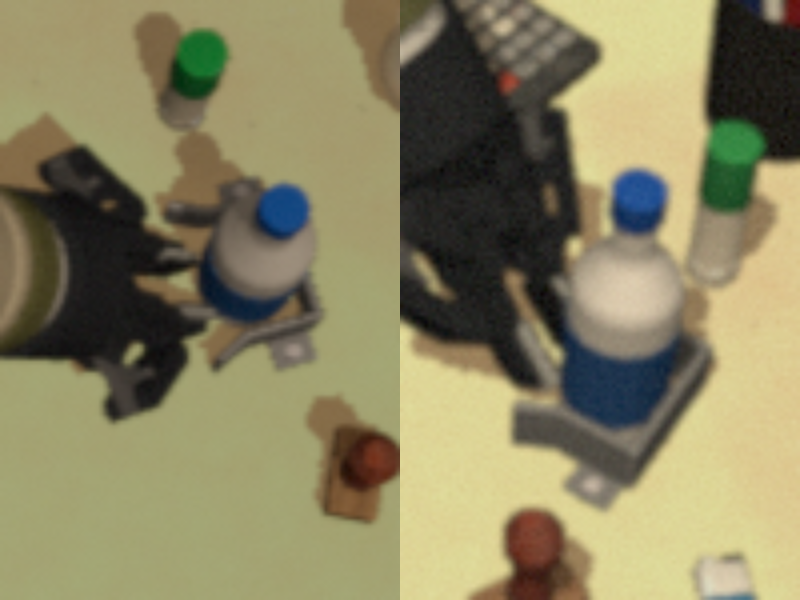

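The bottle stands against the back wall: the force has risen to 8 N and both views show it home (left half (255,265)). I'll back off straight along the counter.

drive_tool:
  commands:
    - [[1.5, 0, -1], [0, 0, 0], 0.25]
    - [[4, 0, -2.8], [0, 0, 0], 0.25]
    - [[8, 0, -5.6], [0, 0, 0], 0.25]
    - [[14, 0, -10], [0, 0, 0], 0.25]
    - [[22, 0, -15.5], [0, 0, 0], 0.25]
    - [[30, 0, -21], [0, 0, 0], 0.25]
    - [[38, 0, -27], [0, 0, 0], 0.25]
    - [[38, 0, -27], [0, 0, 0], 0.25]

```text
time_s: 13.02
tcp_pos: [0.5628, -0.2774, 0.0114]
tcp_rot: [[-0.146, 0.985, 0.093], [0.808, 0.173, -0.564], [-0.571, -0.007, -0.821]]
force: [-0.6, 0.1, 0.6]
gripper_width: 0.0215
grip_force: 0.0
```

```bash
python3 -c "
from chk import *
check(-.07,'p5')
a=[cv2.resize(cv2.imread(f'pics/p5_{n}.png')[y:y+150,x:x+100],(400,600)) for n,x,y in(('top',330,170),('scene',330,200))]
cv2.imwrite('pics/p5.png',np.hstack(a))
"
```

```text
t 13.0167 now s,lat,z [-0.0738 -0.0007  0.0114] w 0.021469641524418034 F [-0.6  0.1  0.6]
shift mm [-3.4  0.6  1.7] rot [-0.3 -0.2  0.4] R00 [ 0.093 -0.564 -0.821]
scene bottle s,lat [ 0.0032 -0.0001] 0.19
top bottle s,lat [-0.0016 -0.0051] 0.1
```

View pics/p5.png

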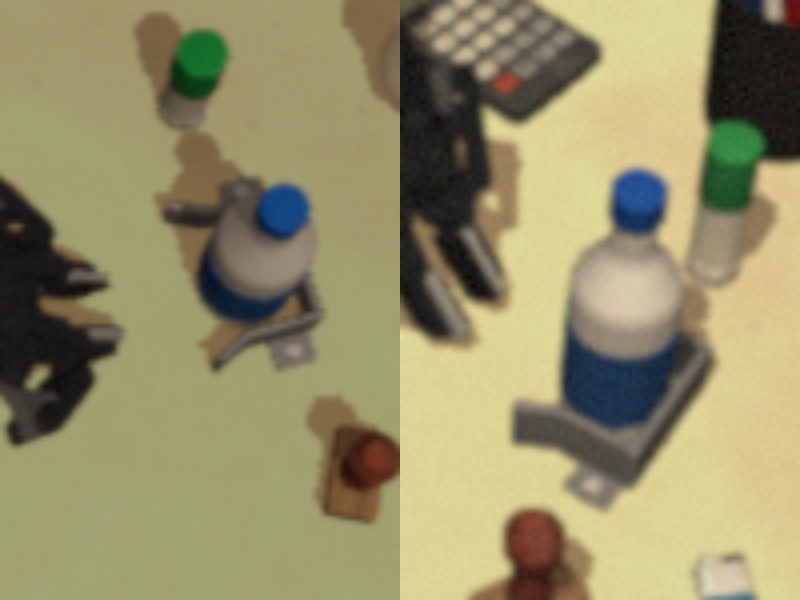

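The bottle stands upright and still at home, the fingers are clear, and the bystanders have not moved. Handing in.

```bash
python3 -c "
from cell import r
print(r.close_job())"
```

```text
the job is handed in; nothing more can be done
None
```

The white bottle stands upright against the holder's back wall, within about 5 mm of home in both camera views; I saw no movement of the glue stick, stamp or calculator, and I handed the job in at about 13 s (the hand-in returned no verdict).

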